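# Free the jammed souvenir plaque and put it on its easel

## Task

A souvenir plaque has slipped diagonally into the wooden stock tray, with its high end caught under the tray's lip and its low end jammed behind the opposite low wall: turn it level so that its ends come free, draw it out from under the lip and lift it out, without forcing it or tipping or dragging the tray about. Lay it flat along the middle of the felt-topped riser block, picture side up, without dropping it, and let go. Then take it again with a hold that lets you stand it up, set it down gently on end and centred on the steel easel, leaning back against the easel's panel with the picture facing out, and let go; leave the mug, calculator and figurine alone.

Things in the scene. Friction and masses are not known exactly. Their poses are not given: they have to be found in the camera images.
- plaque_center (a point): Centre of the plaque: dark wooden board 130 mm long (its x), 56 wide (its y), 12 thick (its z), about 0.12 kg, white ceramic picture on its +z face. At the start it lies picture up in the tray, tilted about 21 degrees: -x end low on the tray floor at the -x wall, +x end high, on the ledge and some 15 mm under the lip. Gripped across its width; centre about 29 mm over the tray floor.
- tray: Loose wooden tray, 1.2 kg, origin at the centre of its underside, x along it, z up. Outside 154 (x) by 146 mm (y), walls 10 mm, floor 8 mm thick; inside 134 by 126 mm. The low -x wall and the side walls are 48 mm high over the desk; the +x end wall, and the side walls' last 34 mm there, are 75 mm high. Heights here and below are over the desk.
- tray_groove (a point): Middle of the mouth of the groove inside the tray's +x end, at tray x = 41 mm, z = 57.5 mm. Groove 19 mm high and 26 mm deep, over the whole width: ledge below (top at 48 mm, reaching in to x = 45 mm), overhanging lip above (underside 67, top 75 mm, in to x = 41 mm). The plaque leaves only nearly level, -x end above the -x wall, drawn 30 mm or more towards -x, then lifted.
- riser_top (a point): Centre of the grey felt top of a plain wooden display riser, a block 150 mm long (its x), 40 mm wide (its y) and 34 mm high, fixed on the desk; z up. Laid along it, the plaque overhangs it by 8 mm each side, so that fingers pass beside the block.
- easel: Steel easel fixed on the desk, origin at the centre of its underside, front at -x, z up. Base x = -50 to +60 mm, 80 wide, 8 high. A flat panel 40 mm wide, 90 long, leans back to +x at 60 degrees over the desk; at its foot, square to it, a ledge 60 mm wide reaches 26 mm forward to a retaining lip that stands 10 mm over it. The plaque is 8 mm wider than the panel each side.
- easel_foot (a point): Middle of the inner corner where the easel's panel face meets its ledge (28 mm in front of the easel's origin, 24 mm over the desk): the plaque's back lower edge comes here. The axes are the easel's own.
- easel_rest (a point): Where the plaque's centre lies when it stands properly, centred on the easel, on one short end on the ledge, back against the panel, picture to -x and up: 0.7 mm in front of the easel's origin, 83 mm over the desk. The axes are the easel's own.
- mug: White ceramic mug, 80 mm across and 92 mm high, a bystander; origin at the centre of its underside.
- calculator: Black desk calculator 150 x 105 x 18 mm lying flat, a bystander; origin at the centre of its underside.
- figurine: Small plaster figurine 48 mm across and 90 mm high, a bystander; origin at the centre of its underside.
Mind the look-alikes: they are no part of the job. Of the things that look like the part that bears riser_top, the largest one is meant. What is shaped like the tray but black is not meant.

How it is judged:
By the outcome, as a careful person would: the job done as asked, in the order asked, and still so for the second after the job is handed in, with the robot touching nothing.
It also fails if it takes over 64 s, if anything falls off the work surface, if the arm or the gripper's body presses on something with over 40 N, if the wrist force passes 120 N, or if a joint passes its speed limit or range.

## Robot

A 6-joint arm with a two-finger parallel gripper is mounted at the origin on the work surface. World frame = base frame: x ahead of the robot, y to its left, z up, the work surface at z = 0. Lengths are in m, angles in degrees, forces in N, time in s.
With the tool pointing down it reaches from about 0.4 to 0.825 m from the base axis. Payload 7 kg.
Tool frame: the origin (TCP) lies on the centre line of the jaws, within the pads' length; the fingertips stand 19 mm ahead of it and the grasp point (between the pads) is the TCP; z points along the fingers, y is the line along which they close (so a half turn about z gives the same grasp; the last joint's range is limited). The gripper opens to 88 mm and grips with 3 to 60 N. Pads are 19 mm wide; open, the fingers measure 130 mm over their backs; the gripper's body (78 mm by 193 mm) begins 47 mm behind the grasp point.
Start: joints at [-49.211, 20.546, 0.682, 0, -70.136, -16.507], TCP at [0.278, -0.615, 0.246] pointing down, gripper open.
Joint ranges: [-176.03, 176.03], [-82.01, 121.73], [-58.28, 71.71], [-173.87, 95.51], [-174.79, -0.11], [-173.66, 173.66]. Speed limits (degrees/s): [136.94, 136.94, 172.46, 180, 180, 180].

## Interface

Orientations are given as [roll, pitch, yaw] about the fixed x, y, z axes, in that order (R = Rz(yaw) Ry(pitch) Rx(roll)).
In Python, from plant import * gives the robot as it stands. The module is installed in compiled form; this text tells all that it offers.
- The arm moves only by the tool play_rows, never from a script. Its argument "deltas" is a list of rows, each a list of 6 numbers: the shift along the world's x, y, z scaled (see below), then the turn, a rotation vector about the world's x, y, z scaled (see below). A call has 1 to 10 rows; each row shifts and turns the commanded pose from where the row before left it; what a row does not reach is not made up. The controller multiplies each number of a shift by 800 mm and each number of a turn by 180 degrees. A row lasts 1/10 s, in which the tool goes at most 50 mm and 8.59 degrees, less where a joint would pass 70% of its speed; a pose out of reach is approached as far as the arm can. A call with a number of a shift or a turn outside -1 to 1 is refused whole. A call with a gripper value outside its range is refused whole. "gripper" is the gripper command: -1 is shut, 1 is fully open, values between are in proportion, set as the call begins (left out, the last holds). The fingers move at their own pace and stop on an object; the grip force is fixed at half the most. Time passes only in rows, so rows that do not move let the fingers close. It gives the time, the measured TCP pose, the force, the opening and the grip force at its end, in the units of the state.
- get_obs(): the state, without advancing time (a new reading comes with each control period).
- snapshot(name): name is "scene" or "top" or "wrist"; returns (picture, depth): 480x640x3 uint8, blue, green, red; 480x640 float32, m along the optical axis (not along the pixel's ray), 0 where there is no reading.
- camera_model(name): a dict with "fx", "fy", "cx", "cy" (pixels), "world_to_cam" (4x4, takes a point from world to camera coordinates). Camera axes: x right, y down, z forward; pixel columns grow to the right and rows downward; lengths in m; the calibration is good to about 2 mm. A picture is of the moment at which its call begins: read the wrist's pose just before it. camera_model takes no time and is no camera call; for the wrist camera it gives the pose at the moment of the call.
- close_job(): hands the job in; it is judged then, once.
The state is a dict: "clock": time; "joint_pos": joint angles; "qvel": joint speeds; "tau": joint torques, N m; "tool_pos": TCP position; "orientation": TCP orientation; "force": force on the tool from outside, world axes, zero at the start; "moment": the same for the moment, N m; "opening": finger opening in m; "gripper_force": force on a finger pad.
Only numpy, scipy, OpenCV 4.12 (cv2) and the standard library are available. Lean on these libraries where they do the work, as an engineer would, in place of code of your own. Each camera call takes 0.05 s, during which the arm holds its last target. There are 200 camera calls.

## Working session

There is one attempt and no reset: what is moved stays moved. The work goes in short steps, Python scripts to look and compute and a tool call to move; the robot and the scene stay as the last step left them, time stands still between calls to the robot, and variables do not carry over. Pictures are saved under pics/ and viewed, at most 10 in all, crops included, and the job is handed in when it is done.

Besides the shell and the picture viewer there is one more tool, called after "Call:" as a command line: name --pt "numbers of a row" for each row, then --argument value for the rest. play_rows: Moves the arm, as the interface text tells. Its arguments: {"type":"object","properties":{"deltas":{"type":"array","items":{"type":"array","items":{"type":"number","minimum":-1,"maximum":1}}},"gripper":{"type":"number"}},"required":["deltas"]}

```bash
mkdir -p pics
cat > h.py <<'E'
import numpy as np, cv2
from plant import *
def pts(name):
    m=camera_model(name); im,d=snapshot(name)
    v,u=np.mgrid[0:480,0:640]
    p=np.stack([(u-m['cx'])/m['fx']*d,(v-m['cy'])/m['fy']*d,d],-1)
    T=np.linalg.inv(m['world_to_cam']); w=p@T[:3,:3].T+T[:3,3]; w[d==0]=np.nan
    return im,d,w
E
python3 - <<'E'
from h import *
o=get_obs(); print(o['clock'],o['tool_pos'],o['orientation'],o['opening'])
a=[]
for n in ('top','scene'):
    im,d,w=pts(n); cv2.imwrite(f'pics/{n}0.png',im); np.save(f'{n}0.npy',w)
    m=camera_model(n); print(n,m['fx'],np.linalg.inv(m['world_to_cam'])[:3,3], (d==0).mean())
E
```

```text
0.0 [ 0.27736795 -0.61486907  0.24462558] [ 1.79903335e+02 -9.58827085e-03 -1.55723612e+02] 0.08772802795605028
top 541.0808785418889 [ 0.48646415 -0.01326929  1.15108556] 0.004127604166666667
scene 504.220034749098 [ 1.01635543 -0.87070027  0.93077288] 0.003919270833333334
```

View pics/top0.png

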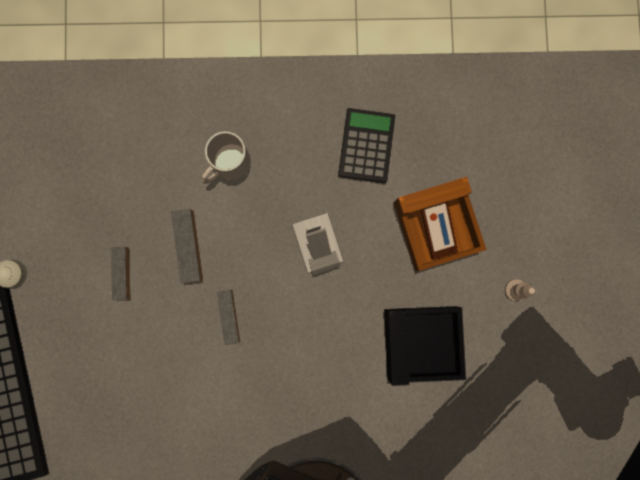

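View pics/scene0.png

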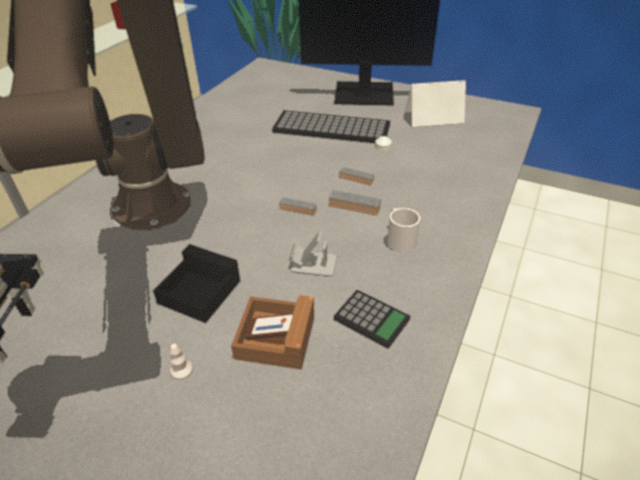

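The top view shows the brown wooden tray at (440,225) with the plaque at (440,228). The tray-shaped things are brown (440,225) and black (425,345), and brown is the one meant. The riser candidates are (186,246), (120,273) and (228,317), and the largest is at (186,246). The easel is at (318,245), the mug at (226,152), the calculator at (367,145) and the figurine at (518,290).

Run:
```python
from h import *
im=cv2.imread('pics/top0.png'); w=np.load('top0.npy'); s=cv2.imread('pics/scene0.png')
a=cv2.resize(im[170:300,290:500],None,fx=3.8,fy=3.8,interpolation=cv2.INTER_CUBIC)
b=cv2.resize(im[190:350,100:260],(400,400)) 
a=cv2.resize(im[170:300,290:500],(630,390))
c=np.zeros((590,790,3),np.uint8); c[:390,:630]=a; c[390:590,0:200]=cv2.resize(b,(200,200)); c[390:590,210:210+400]=cv2.resize(s[225:325,240:440],(400,200))
cv2.imwrite('pics/crop1.png',c)
def rect(mask,name):
    p=w[mask]; p=p[np.isfinite(p).all(1)]
    r=cv2.minAreaRect((p[:,:2]*1000).astype(np.float32)); print(name,len(p),np.round(r[0],1),np.round(r[1],1),round(r[2],1),'z',np.round(np.nanpercentile(p[:,2],[5,50,95])*1000,1))
u0,v0=np.meshgrid(np.arange(640),np.arange(480))
def box(x0,x1,y0,y1): return (u0>=x0)&(u0<x1)&(v0>=y0)&(v0<y1)
z=w[...,2]
def big(m):
    m=m.astype(np.uint8); n,l,st,_=cv2.connectedComponentsWithStats(m); return l==1+np.argmax(st[1:,4])
for nm,b in (('R1',box(165,210,200,295)),('R2',box(105,135,240,308)),('R3',box(212,245,285,350))): rect(big(b&(z>.027)),nm)
hsv=cv2.cvtColor(im,cv2.COLOR_BGR2HSV)
t=box(385,495,170,280)
rect(big(t&(z>.04)),'tray>40'); rect(big(t&(z>.065)),'traylip'); rect(big(t&(z>.012)),'tray all')
white=t&(hsv[...,1]<90)&(hsv[...,2]>140); white=big(white); rect(white,'white')
e=box(285,350,205,285); rect(big(e&(z>.004)),'easel all'); rect(big(e&(z>.014)),'easel up'); rect(big(e&(z>.06)),'easel top')
rect(box(340,400,100,190)&(z>.01),'calc'); rect(box(500,540,275,305)&(z>.015),'fig'); rect(box(200,250,125,190)&(z>.05),'mug')
print('desk',np.nanmedian(z[300:360,260:360]))
for v in range(212,280,3): print(v,[int(1000*z[v,u]) for u in range(290,350,4)])
```

```text
R1 1489 [566.8 252. ] [150.2  41.6] 7.2 z [30.8 34.8 38.2]
R2 60 [528.4 388.9] [22.2 33.7] 73.4 z [27.2 28.3 30.1]
R3 29 [437.7 176.6] [28.4 13.2] 65.8 z [27.1 28.1 30.4]
tray>40 3077 [ 595.6 -275.2] [154.  148.1] 15.8 z [42.9 54.9 78.4]
traylip 1299 [ 652.3 -259.1] [ 36.2 146.6] 15.7 z [72.3 76.  79.4]
tray all 4204 [ 595.6 -275.2] [154.  148.1] 15.8 z [21.  49.7 78. ]
white 622 [ 589.9 -272.7] [87.4 43.8] 16.1 z [28.4 43.4 59.6]
easel all 2056 [564.6 -21.6] [122.8  91.4] 14.7 z [ 5.7 22.7 95.4]
easel up 1053 [553.5 -25. ] [93.7 61. ] 16.1 z [ 24.7  47.2 100.6]
easel top 340 [569.1 -19.6] [31.9 39.8] 16.0 z [ 62.4  85.5 103.2]
calc 3366 [ 774.1 -130.9] [105.  151.3] 80.9 z [13.9 17.8 21.9]
fig 327 [ 457.1 -433. ] [29.2 37.8] 80.5 z [16.1 54.2 89.5]
mug 758 [744.6 170.6] [ 80.3 104.8] 15.4 z [54.5 79.6 94.9]
desk 0.0009915131580870984
212 [1, 2, 1, 0, 4, 1, 1, -1, 3, 0, 4, -2, 0, 1, 0]
215 [1, 3, -1, 2, 2, -1, 2, 0, 6, 8, 0, 0, 0, -1, 2]
218 [2, 1, 0, 1, -1, 7, 11, 6, 4, 9, 1, -1, 2, 3, 3]
221 [4, 4, 0, 4, 6, 8, 11, 7, 9, 7, 5, 3, 3, -1, 0]
224 [2, 8, 5, 10, 10, 9, 10, 73, 10, 9, 9, 5, 3, -1, 0]
227 [2, 10, 7, 5, 74, 76, 75, 57, 7, 7, 8, 0, 2, 6, 1]
230 [4, 10, 8, 13, 28, 47, 22, 100, 103, 11, 12, 5, 4, 0, 0]
233 [3, 1, 9, 10, 10, 103, 102, 100, 94, 93, 9, 6, 3, 1, 2]
236 [2, 1, 10, 12, 103, 99, 95, 95, 89, 85, 9, 9, -1, 2, -1]
239 [3, 2, 9, 7, 4, 94, 87, 81, 76, 76, 5, 7, -3, 3, -1]
242 [0, -2, 9, 8, 10, 81, 77, 71, 71, 68, 10, 9, -1, 2, 0]
245 [0, 0, -2, 9, 12, 76, 70, 67, 61, 57, 8, 11, 4, 3, 0]
248 [0, 1, 0, 11, 10, 63, 61, 57, 54, 49, 7, 10, 10, 3, 0]
251 [-1, 0, 3, 8, 10, 6, 53, 50, 43, 39, 34, 19, 7, 4, 3]
254 [4, 0, 0, 10, 13, 10, 41, 38, 32, 30, 25, 24, 9, 2, 2]
257 [2, 3, 2, 0, 13, 8, 32, 30, 21, 28, 26, 31, 7, 0, 1]
260 [1, 0, 1, 5, 12, 20, 29, 28, 26, 29, 33, 35, 36, 11, 3]Traceback (most recent call last):
  File "<stdin>", line 24, in <module>
ValueError: cannot convert float NaN to integer
```

View pics/crop1.png

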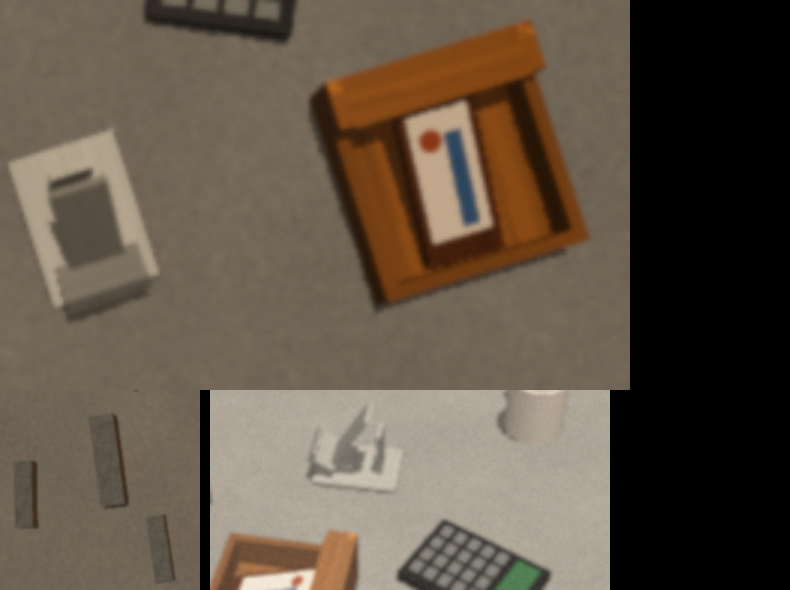

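The crop confirms the brown tray with the plaque, the largest riser and the easel. The measured sizes agree with the description (riser 150 x 41, tray 154 x 148, lip at z = 75). I'll move over the tray for a closer look.

Call:
play_rows --pt "0.0385 0.0426 0.004 0 0 -0.0047" --pt "0.0385 0.0426 0.004 0 0 -0.0047" --pt "0.0385 0.0426 0.004 0 0 -0.0047" --pt "0.0385 0.0426 0.004 0 0 -0.0047" --pt "0.0385 0.0426 0.004 0 0 -0.0047" --pt "0.0385 0.0426 0.004 0 0 -0.0047" --pt "0.0385 0.0426 0.004 0 0 -0.0047" --pt "0.0385 0.0426 0.004 0 0 -0.0047" --pt "0.0385 0.0426 0.004 0 0 -0.0047" --pt "0.0385 0.0426 0.004 0 0 -0.0047" --gripper 0.5

```text
clock: 1.1
tool_pos: [0.5864, -0.2728, 0.2774]
orientation: [180.0, -0.0, -164.2]
force: [0.6, -1.5, -0.8]
opening: 0.0656
gripper_force: 0.0
```

Call:
play_rows --pt "0 0 0 0 0 0" --pt "0 0 0 0 0 0" --pt "0 0 0 0 0 0"

```text
clock: 1.4
tool_pos: [0.585, -0.2748, 0.2771]
orientation: [180.0, -0.0, -164.2]
force: [-0.6, -0.4, 0.1]
opening: 0.0656
gripper_force: 0.0
```

Run:
```python
from h import *
o=get_obs(); print(o['clock'],o['tool_pos'],o['orientation'],o['opening'],o['joint_pos'],o['force'])
im,d,w=pts('wrist'); cv2.imwrite('pics/w1.png',im); np.save('w1.npy',w)
m=camera_model('wrist'); T=np.linalg.inv(m['world_to_cam']); print(m['fx'],T.round(3),(d==0).mean())
```

```text
1.4 [ 0.58495979 -0.27475313  0.27713583] [ 1.79975272e+02 -4.88317523e-02 -1.64185079e+02] 0.06564713595287554 [-7.89673782e+00  1.69098081e+01 -4.34129761e-01 -3.14571370e-03
 -7.27107155e+01 -6.62874153e+01] [-0.59801993 -0.39824956  0.06576725]
398.8280742250102 [[-0.271  0.916  0.294  0.505]
 [ 0.963  0.258  0.082 -0.297]
 [-0.001  0.306 -0.952  0.416]
 [ 0.     0.     0.     1.   ]] 0.00404296875
```

View pics/w1.png

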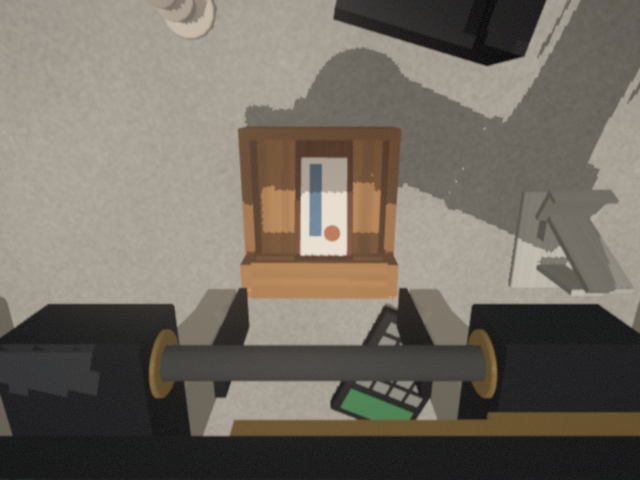

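The wrist view shows the tray at (320,210), square to the tool, with the plaque at (325,200), its low end at the top and the lip at (320,275). The easel is at (570,240). I'll measure the plaque in tray axes.

Run:
```python
from h import *
im=cv2.imread('pics/w1.png'); w=np.load('w1.npy'); z=w[...,2]
hsv=cv2.cvtColor(im,cv2.COLOR_BGR2HSV)
u,v=np.meshgrid(np.arange(640),np.arange(480))
t=(u>225)&(u<415)&(v>110)&(v<303)
def rect(m,n):
    p=w[m]; p=p[np.isfinite(p).all(1)]; r=cv2.minAreaRect((p[:,:2]*1000).astype(np.float32)); print(n,len(p),np.round(r,1) if 0 else (np.round(r[0],1),np.round(r[1],1),round(r[2],2)),np.round(np.percentile(p[:,2],[2,50,98])*1e3,1)); return p
rect(t&(z>.065)&(z<.09),'lip'); rect(t&(z>.03)&(z<.09),'tray')
print('desk',np.nanmedian(z[300:330,40:120]),np.nanmedian(z[60:110,120:230]))
roi=(u>297)&(u<356)&(v>138)&(v<262)
wh=roi&(hsv[...,1]<80)
wh=cv2.morphologyEx(wh.astype(np.uint8),cv2.MORPH_OPEN,np.ones((3,3)))
wh=cv2.morphologyEx(wh,cv2.MORPH_CLOSE,np.ones((21,21)))>0
p=rect(wh,'white')
A=np.c_[p[:,:2],np.ones(len(p))]; c=np.linalg.lstsq(A,p[:,2],rcond=None)[0]
print('tilt',np.degrees(np.arctan(np.hypot(*c[:2]))),'dir',np.degrees(np.arctan2(c[1],c[0])),'mean',p.mean(0))
# rays intersect white-plane for rect in plane
yaw=np.radians(15.8);ex=np.array([np.cos(yaw),np.sin(yaw)]);ey=np.array([-ex[1],ex[0]])
q=p[:,:2]-[.5956,-.2752]
for f in(ex,ey): print(np.percentile(q@f,[1,50,99])*1e3)
for vv in (165,185,205,225,240):   # dark board edges per row
    for nm in ('board',):
        row=im[vv,285:365].astype(int); print(vv, row[:,1].tolist()[::2])
```

```text
lip 5912 (array([ 652.3, -258.7]), array([ 37. , 146.3]), 15.71) [68.9 74.6 76. ]
tray 16952 (array([ 595.9, -274.7]), array([154.3, 146.4]), 15.71) [31.5 48.8 75.7]
desk 0.33411955998379256 -0.00012027037921494288
white 4768 (array([ 590.3, -271.7]), array([90.3, 45.6]), 15.89) [25.9 42.6 58.6]
tilt 20.566642329979057 dir 14.823761853754181 mean [ 0.59013196 -0.27183412  0.04249238]
[-48.38289497  -4.30611205  39.68241137]
[-17.86769163   5.17964431  27.31797834]
165 [81, 85, 87, 88, 88, 74, 63, 63, 131, 160, 161, 158, 135, 98, 93, 95, 94, 94, 116, 160, 160, 160, 161, 161, 158, 162, 160, 161, 160, 160, 159, 106, 62, 60, 82, 88, 87, 87, 85, 81]
185 [84, 88, 85, 89, 89, 73, 65, 71, 135, 161, 162, 162, 136, 97, 95, 96, 96, 96, 117, 162, 164, 163, 162, 163, 162, 162, 163, 161, 161, 163, 158, 98, 64, 69, 122, 137, 137, 131, 130, 124]
205 [131, 129, 134, 137, 136, 92, 84, 92, 205, 221, 221, 220, 180, 134, 133, 133, 134, 137, 175, 220, 221, 222, 222, 221, 221, 222, 222, 221, 222, 221, 217, 140, 88, 88, 126, 140, 136, 132, 126, 126]
225 [133, 132, 135, 138, 135, 93, 86, 104, 208, 223, 222, 221, 172, 137, 138, 137, 137, 139, 177, 221, 222, 215, 192, 169, 178, 196, 218, 223, 223, 223, 218, 142, 90, 90, 129, 139, 135, 129, 127, 123]
240 [88, 89, 89, 91, 92, 86, 88, 111, 210, 223, 223, 223, 223, 223, 223, 223, 223, 223, 223, 223, 219, 196, 159, 141, 147, 171, 207, 222, 223, 223, 218, 142, 92, 92, 92, 92, 90, 87, 82, 85]
```

The plaque centre is at about (590.5, -271.1, 37), tilted 20.6° with yaw 15.8°. I'll tilt the tool to match at a 60 mm stand-off.

Call:
play_rows --pt "-0.0037 -0.0005 -0.046 0.00623 -0.022 0" --pt "-0.0037 -0.0005 -0.046 0.00623 -0.022 0" --pt "-0.0037 -0.0005 -0.046 0.00623 -0.022 0" --pt "-0.0037 -0.0005 -0.046 0.00623 -0.022 0" --pt "-0.0037 -0.0005 -0.046 0.00623 -0.022 0" --pt "0 0 0 0 0 0" --pt "0 0 0 0 0 0"

```text
clock: 2.15
tool_pos: [0.5698, -0.2781, 0.0935]
orientation: [180.0, 20.5, -164.3]
force: [0.1, -0.1, 0.1]
opening: 0.0659
gripper_force: 0.0
```

Run:
```python
from h import *
from scipy.spatial.transform import Rotation as R
o=get_obs(); Rm=R.from_euler('xyz',o['orientation'],degrees=True).as_matrix(); print(o['tool_pos'],'\n',Rm.round(3),o['opening'])
p=np.array([.5905,-.2711,.037])-o['tool_pos']; print('in tool',(Rm.T@p*1e3).round(1),'world units',(p/.8).round(4))
```

```text
[ 0.56981644 -0.27806356  0.09353396] 
 [[-0.902 -0.271  0.337]
 [-0.253  0.963  0.095]
 [-0.35   0.    -0.937]] 0.0658843668357602
in tool [-0.6  1.1 60.6] world units [ 0.0259  0.0087 -0.0707]
```

Call:
play_rows --pt "0.0032 0.0011 -0.0088 0 0 0" --pt "0.0032 0.0011 -0.0088 0 0 0" --pt "0.0032 0.0011 -0.0088 0 0 0" --pt "0.0032 0.0011 -0.0088 0 0 0" --pt "0.0032 0.0011 -0.0088 0 0 0" --pt "0.0032 0.0011 -0.0088 0 0 0" --pt "0.0032 0.0011 -0.0088 0 0 0" --pt "0.0032 0.0011 -0.0088 0 0 0" --pt "0 0 0 0 0 0" --pt "0 0 0 0 0 0"

```text
clock: 3.15
tool_pos: [0.5912, -0.2694, 0.037]
orientation: [180.0, 20.6, -164.2]
force: [0.4, -0.4, 0.3]
opening: 0.0658
gripper_force: 0.0
```

Call:
play_rows --pt "0 0 0 0 0 0" --pt "0 0 0 0 0 0" --pt "0 0 0 0 0 0" --pt "0 0 0 0 0 0" --pt "0 0 0 0 0 0" --pt "0 0 0 0 0 0" --gripper -1

```text
clock: 3.75
tool_pos: [0.5914, -0.2696, 0.0376]
orientation: [-180.0, 20.6, -164.2]
force: [-0.8, -0.3, 3.7]
opening: 0.0557
gripper_force: 30.0
```

Call:
play_rows --pt "0.00102 0.00029 0.0024 -0.00312 0.011 0" --pt "0.00102 0.00029 0.0024 -0.00312 0.011 0" --pt "0.00102 0.00029 0.0024 -0.00312 0.011 0"

```text
clock: 4.05
tool_pos: [0.5926, -0.2689, 0.0429]
orientation: [180.0, 14.2, -164.2]
force: [-3.4, -1.1, 3.6]
opening: 0.0557
gripper_force: 30.0
```

Call:
play_rows --pt "0.00102 0.00029 0.00256 -0.00312 0.011 0" --pt "0.00102 0.00029 0.00256 -0.00312 0.011 0" --pt "0 0 0 0 0 0"

```text
clock: 4.35
tool_pos: [0.5958, -0.268, 0.0471]
orientation: [-180.0, 10.2, -164.1]
force: [-1.2, -0.6, 1.1]
opening: 0.0553
gripper_force: 30.0
```

Call:
play_rows --pt "0 0 0.0026 -0.00312 0.011 0" --pt "0 0 0.0026 -0.00312 0.011 0" --pt "0 0 0.0026 -0.00312 0.011 0" --pt "0 0 0.0026 -0.00312 0.011 0" --pt "0 0 0.0026 -0.00312 0.011 0" --pt "0 0 0 0 0 0" --pt "0 0 0 0 0 0"

```text
clock: 5.05
tool_pos: [0.5949, -0.2679, 0.0568]
orientation: [180.0, 0.0, -164.2]
force: [-0.2, 0.1, -1.1]
opening: 0.0559
gripper_force: 30.0
```

Run:
```python
from h import *
o=get_obs(); print(o['tool_pos'],o['orientation'],o['force'],o['moment'])
im,d,w=pts('wrist'); cv2.imwrite('pics/w2.png',im); np.save('w2.npy',w)
```

```text
[ 0.5949435  -0.26794308  0.05676128] [ 1.79950186e+02  4.40692000e-02 -1.64178455e+02] [-0.16686094  0.08214487 -1.06737686] [0.03562822 0.01709325 0.02254314]
```

View pics/w2.png

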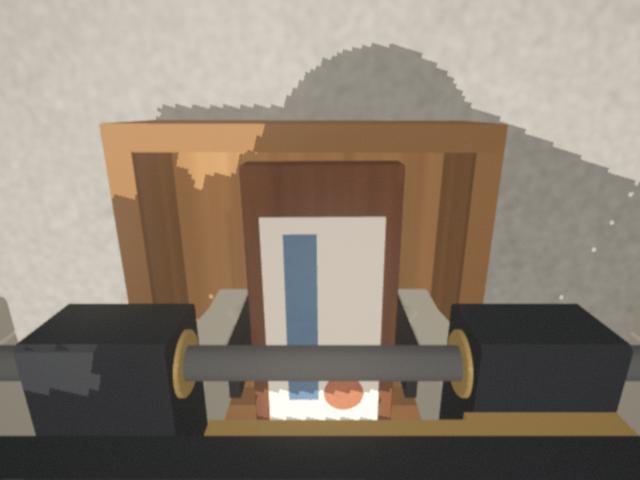

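The plaque is held free: force -1.1 N, which is its weight, with its near end at (322,165) inside the -x wall. I'll check that it is level from the depth, and get its end position.

Run:
```python
from h import *
w=np.load('w2.npy')
p=w[175:300,262:385].reshape(-1,3); p=p[np.isfinite(p).all(1)]
A=np.c_[p[:,:2]-p[:,:2].mean(0),np.ones(len(p))]; c=np.linalg.lstsq(A,p[:,2],rcond=None)[0]
yaw=np.radians(15.8);ex=np.array([np.cos(yaw),np.sin(yaw)]);ey=np.array([-ex[1],ex[0]])
print('slope x,y deg',np.degrees(c[:2]@ex),np.degrees(c[:2]@ey),'z',c[2])
im=cv2.imread('pics/w2.png')
q=(w[...,:2]-[.5959,-.2747])
m=np.zeros((480,640),bool); m[150:300,225:415]=True
m&=(w[...,2]>.057)&(w[...,2]<.072)
Q=q[m]*1e3; print('x min',np.percentile(Q@ex,.5),'y',np.percentile(Q@ey,[.5,99.5]))
r=cv2.minAreaRect(Q.astype(np.float32));print(r)
print('wall top z',np.nanmedian(w[130:145,200:450,2]),'TCPtray',(get_obs()['tool_pos'][:2]-[.5959,-.2747])@np.c_[ex,ey]*1e3)
```

```text
slope x,y deg 1.329243188884061 -0.26798876679108535 z 0.06177375020375296
x min -64.44208354652552 y [-20.34263115  34.77790823]
((-39.919368743896484, -3.807361602783203), (50.44585418701172, 56.3363037109375), 15.865214347839355)
wall top z 0.04765437383779972 TCPtray [0.72709122 6.69533058]
```

Call:
play_rows --pt "0 0 0.0012 -0.0018 0.0064 0" --pt "0 0 0 0 0 0" --pt "-0.003 -0.00085 0 0 0 0" --pt "-0.006 -0.0017 0 0 0 0" --pt "-0.006 -0.0017 0 0 0 0" --pt "-0.006 -0.0017 0 0 0 0"

```text
clock: 5.7
tool_pos: [0.5778, -0.2732, 0.0585]
orientation: [180.0, -1.2, -164.2]
force: [0.0, 0.7, -1.5]
opening: 0.0556
gripper_force: 30.0
```

Call:
play_rows --pt "-0.006 -0.0017 0 0 0 0" --pt "-0.006 -0.0017 0 0 0 0" --pt "-0.006 -0.0017 0 0 0 0" --pt "-0.006 -0.0017 0 0 0 0" --pt "-0.003 -0.0008 0 0 0 0" --pt "0 0 0 0 0 0"

```text
clock: 6.3
tool_pos: [0.5566, -0.2792, 0.0585]
orientation: [-180.0, -1.2, -164.2]
force: [-0.0, -0.1, -1.0]
opening: 0.0555
gripper_force: 30.0
```

Call:
play_rows --pt "0 0 0.0125 0 0 0" --pt "0 0 0.025 0 0 0" --pt "0 0 0.0438 0 0 0" --pt "0 0 0.0438 0 0 0" --pt "0 0 0.04 0 0 0" --pt "0 0 0 0 0 0" --pt "0 0 0 0 0 0"

```text
clock: 7.0
tool_pos: [0.5574, -0.279, 0.192]
orientation: [-179.9, -1.1, -164.2]
force: [0.1, 0.4, -3.0]
opening: 0.0556
gripper_force: 30.0
```

Run:
```python
from h import *
from scipy.spatial.transform import Rotation as R
o=get_obs(); Rm=R.from_euler('xyz',o['orientation'],degrees=True).as_matrix()
im,d,w=pts('wrist')
p=((w-o['tool_pos'])@Rm)*1e3   # tool frame mm
m=np.zeros((480,640),bool); m[150:340,225:415]=True
m&=(p[...,2]>-16)&(p[...,2]<4)
P=p[m]; S=P[np.abs(P[:,1])<20]
c=np.linalg.lstsq(np.c_[S[:,:2],np.ones(len(S))],S[:,2],rcond=None)[0]; print('plane in tool',np.degrees(c[:2]),c[2])
print('tool x max (=-x end)',np.percentile(P[:,0],[.5,99.5]),'y',np.percentile(P[:,1],[.5,99.5]),cv2.minAreaRect(P[:,:2].astype(np.float32)))
print(o['tool_pos'],o['orientation'],o['force'])
im,d,w=pts('top'); np.save('top1.npy',w)
u,v=np.meshgrid(np.arange(640),np.arange(480)); z=w[...,2]
def rect(m,n):
    q=w[m];q=q[np.isfinite(q).all(1)]; r=cv2.minAreaRect((q[:,:2]*1e3).astype(np.float32)); print(n,r)
rect((u>390)&(u<500)&(v>170)&(v<280)&(z>.065)&(z<.085)&(u<470),'lip now')
```

```text
plane in tool [1.27536716 0.32494001] -5.810371068297467
tool x max (=-x end) [-0.63020573 65.37622487] y [-33.90447655  33.65844888] ((31.885753631591797, -0.6395378112792969), (67.5301513671875, 74.41925811767578), 0.031955838203430176)
[ 0.55743215 -0.27901027  0.1920034 ] [-179.94177367   -1.05961046 -164.1735312 ] [ 0.14502421  0.40006365 -2.96385181]
lip now ((0.0, 0.0), (0.0, 0.0), 0.0)
```

The plaque is level and centred in the grip. I'll carry it over to the riser.

Call:
play_rows --pt "0.001 0.03 0 0 0 -0.004" --pt "0.001 0.05 0 0 0 -0.004" --pt "0.001 0.055 0 0 0 -0.004" --pt "0.001 0.055 0 0 0 -0.004" --pt "0.001 0.055 0 0 0 -0.004" --pt "0.001 0.055 0 0 0 -0.004" --pt "0.001 0.055 0 0 0 -0.004" --pt "0.001 0.055 0 0 0 -0.004" --pt "0.001 0.055 0 0 0 -0.004" --pt "0.001 0.055 0 0 0 -0.004"

```text
clock: 8.1
tool_pos: [0.5641, 0.1384, 0.1894]
orientation: [-179.9, -1.3, -171.4]
force: [1.0, 1.2, -1.5]
opening: 0.056
gripper_force: 30.0
```

Call:
play_rows --pt "0.001 0.055 0 0 0 -0.004" --pt "0.001 0.05 -0.015 0 0 -0.004" --pt "0 0.03 -0.015 0 0 0" --pt "0 0.0088 -0.01 0 0 0" --pt "0 0 0 0 0 0" --pt "0 0 0 0 0 0"

```text
clock: 8.7
tool_pos: [0.5662, 0.251, 0.1579]
orientation: [-179.9, -1.3, -172.8]
force: [-0.5, 0.3, -0.9]
opening: 0.0557
gripper_force: 30.0
```

```bash
cat > riser.py <<'E'
from h import *
o=get_obs(); im,d,w=pts('wrist'); cv2.imwrite('pics/w3.png',im); np.save('w3.npy',w)
print(o['tool_pos'],o['orientation'],o['force'])
z=w[...,2]
m=(z>.028)&(z<.040); n,l,st,_=cv2.connectedComponentsWithStats(m.astype(np.uint8))
for i in np.argsort(-st[1:,4])[:3]+1:
    q=w[l==i]; print(st[i],cv2.minAreaRect((q[:,:2]*1e3).astype(np.float32)),np.median(q[:,2]))
yaw=np.radians(7.2);ex=np.array([np.cos(yaw),np.sin(yaw)]);ey=np.array([-ex[1],ex[0]])
i=1+np.argmax(st[1:,4]); q=w[l==i][:,:2]-[.5668,.252]
x,y=q@ex*1e3,q@ey*1e3
print('xmin',np.percentile(x,[.5,99.5]))
for a in range(-75,75,15):
    s=(x>=a)&(x<a+15)
    if s.sum()>20: print(a+7,np.percentile(y[s],[1,99]),s.sum())
E
python3 riser.py
```

```text
[0.56622565 0.25098131 0.15792564] [-179.92315114   -1.28474602 -172.82086361] [-0.45788449  0.31585341 -0.85587228]
[ 295  129   62   32 1970] ((502.5714111328125, 245.3217315673828), (19.784269332885742, 39.862613677978516), 7.119189262390137) 0.03367221968426273
[242 387  12  10  57] ((695.438232421875, 208.96446228027344), (4.723616123199463, 9.064231872558594), 12.695205688476562) 0.03671717725031809
[225 416   5   4  16] ((727.7604370117188, 193.40133666992188), (4.26738977432251, 1.1506339311599731), 40.613807678222656) 0.029493152735422024
xmin [-74.44083549 -54.75343925]
-68 [-18.1975909  21.1092331] 1438
-53 [-18.40439145  20.70098685] 532
```

View pics/w3.png

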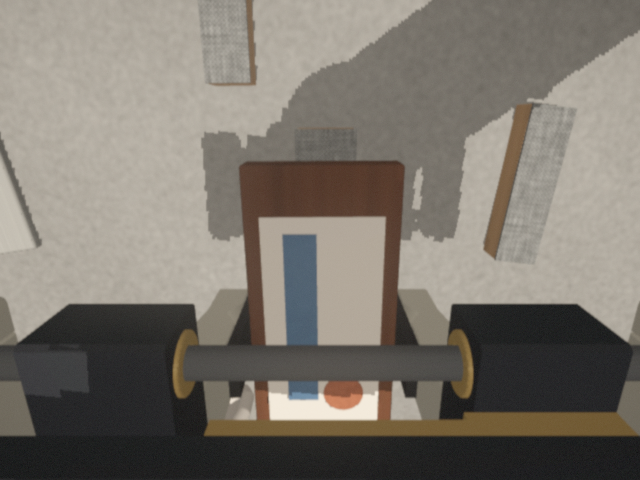

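The wrist view shows the riser's near end at (325,143), just beyond the plaque's end at (322,165). The small decoys are at (228,45) and (530,185). The riser centre refines to (566.6, 253.3). Lowering now.

Call:
play_rows --pt "0.0005 0.0015 -0.0313 0 0 0" --pt "0 0.0014 -0.0313 0 0 0" --pt "0 0 -0.0313 0 0 0" --pt "0 0 -0.0313 0 0 0" --pt "0 0 -0.008 0 0 0" --pt "0 0 -0.005 0 0 0" --pt "0 0 -0.004 0 0 0" --pt "0 0 0 0 0 0" --pt "0 0 0 0 0 0"

```text
clock: 9.65
tool_pos: [0.5674, 0.2546, 0.0459]
orientation: [180.0, -1.1, -172.8]
force: [0.0, -0.5, -1.4]
opening: 0.0557
gripper_force: 30.0
```

```bash
python3 -c "
from h import *
o=get_obs();print(o['tool_pos'],o['orientation'],o['force'])"
```

```text
[0.56742764 0.25455578 0.04585184] [ 179.95922266   -1.11655577 -172.81058605] [ 0.0372929  -0.50566992 -1.36608841]
```

Call:
play_rows --pt "-0.0005 -0.001 -0.0025 0 0 0" --pt "0 0 -0.002 0 0 0" --pt "0 0 0 0 0 0" --pt "0 0 0 0 0 0"

```text
clock: 10.05
tool_pos: [0.5666, 0.2536, 0.0416]
orientation: [180.0, -1.2, -172.8]
force: [-2.0, -0.4, 2.6]
opening: 0.0559
gripper_force: 30.0
```

Call:
play_rows --pt "0 0 -0.001 0 0 0" --pt "0 0 -0.0005 0 0 0" --pt "0 0 0 0 0 0"

```text
clock: 10.35
tool_pos: [0.5666, 0.2536, 0.0411]
orientation: [180.0, -1.2, -172.8]
force: [-5.2, -0.4, 9.8]
opening: 0.0554
gripper_force: 30.0
```

It is in contact, so I'll let go and retreat.

Call:
play_rows --pt "0 0 0 0 0 0" --pt "0 0 0 0 0 0" --pt "0 0 0 0 0 0" --pt "0 0 0 0 0 0" --gripper 0.5

```text
clock: 10.75
tool_pos: [0.5665, 0.2534, 0.0397]
orientation: [-180.0, -1.2, -172.8]
force: [0.4, 0.4, -0.2]
opening: 0.0654
gripper_force: 0.0
```

Call:
play_rows --pt "0 0 0.01 0 0 0" --pt "0 0 0.03 0 0 0" --pt "0 0 0.04 0 0 0" --pt "0 0 0.04 0 0 0" --pt "0 0 0.04 0 0 0" --pt "0 0 0 0 0 0" --pt "0 0 0 0 0 0"

```text
clock: 11.45
tool_pos: [0.5668, 0.2537, 0.1694]
orientation: [179.9, -1.1, -172.8]
force: [-0.2, -0.3, -0.8]
opening: 0.0656
gripper_force: 0.0
```

```bash
cat > pl.py <<'E'
from h import *
o=get_obs(); im,d,w=pts('wrist'); z=w[...,2]
print(o['clock'],o['tool_pos'],o['orientation'],o['force'],o['opening'])
near=np.hypot(w[...,0]-.567,w[...,1]-.2535)<.085
m=near&(z>.0415)&(z<.055); q=w[m]
print('plaque',cv2.minAreaRect((q[:,:2]*1e3).astype(np.float32)),np.percentile(q[:,2],[2,50,98]))
c=np.linalg.lstsq(np.c_[q[:,:2]-q[:,:2].mean(0),np.ones(len(q))],q[:,2],rcond=None)[0]; print('slopes',np.degrees(c[:2]))
cv2.imwrite('pics/w4.png',im)
for n in ('top',):
    im,d,w=pts(n); z=w[...,2]; cv2.imwrite('pics/top2.png',im); np.save('top2.npy',w)
    u,v=np.meshgrid(np.arange(640),np.arange(480))
    e=(u>285)&(u<355)&(v>200)&(v<285)
    for lo,hi in((.004,.013),(.014,.2),(.06,.2)):
        q=w[e&(z>lo)&(z<hi)]; print(lo,cv2.minAreaRect((q[:,:2]*1e3).astype(np.float32)))
    q=w[(u>385)&(u<495)&(v>170)&(v<285)&(z>.04)]; print('tray',cv2.minAreaRect((q[:,:2]*1e3).astype(np.float32)))
E
python3 pl.py
```

```text
11.45 [0.56680715 0.25371878 0.16943156] [ 179.91925258   -1.08219547 -172.82100161] [-0.22331321 -0.2622854  -0.76818751] 0.06561825062990324
plaque ((566.1459350585938, 254.03472900390625), (130.41607666015625, 56.138099670410156), 7.4631571769714355) [0.0444466  0.04612353 0.04773236]
slopes [ 0.06653431 -0.12240072]
0.004 ((567.9563598632812, -26.220375061035156), (145.08428955078125, 176.69769287109375), 88.72225952148438)
0.014 ((560.9512939453125, -19.192852020263672), (114.8687973022461, 64.42466735839844), 19.829675674438477)
0.06 ((576.0626220703125, -17.603788375854492), (46.76907730102539, 39.86852264404297), 16.402591705322266)
tray ((595.5440673828125, -275.14910888671875), (154.24270629882812, 147.87158203125), 15.6730318069458)
```

The plaque is flat and centred on the riser, at (566.1, 254.0) with yaw 7.4°. The tray hasn't moved. I'll measure the easel from above before taking the plaque again.

Call:
play_rows --pt "0 -0.02 0.02 0 0 0.007" --pt "0 -0.05 0.03 0 0 0.007" --pt "0 -0.055 0.025 0 0 0.007" --pt "0 -0.055 0.025 0 0 0.007" --pt "-0.003 -0.055 0.025 0 0 0.007" --pt "-0.003 -0.055 0.01 0 0 0.007" --pt "-0.003 -0.04 0 0 0 0.006" --pt "-0.003 -0.012 0 0 0 0" --pt "0 0 0 0 0 0" --pt "0 0 0 0 0 0"

```text
clock: 12.55
tool_pos: [0.5567, -0.0199, 0.2752]
orientation: [180.0, -1.3, -164.2]
force: [-0.0, 0.9, 0.2]
opening: 0.0656
gripper_force: 0.0
```

```bash
cat > ea.py <<'E'
from h import *
o=get_obs(); im,d,w=pts('wrist'); z=w[...,2]; cv2.imwrite('pics/w5.png',im); np.save('w5.npy',w)
print(o['clock'],o['tool_pos'],o['orientation'])
near=(np.hypot(w[...,0]-.56,w[...,1]+.023)<.09)
fl=near&(z>.0045)&(z<.012); q=w[fl]; print('base',len(q),cv2.minAreaRect((q[:,:2]*1e3).astype(np.float32)),np.median(q[:,2]))
pa=near&(z>.045)&(z<.11)
q=w[pa]
for _ in range(4):
    c=np.linalg.lstsq(np.c_[q[:,:2],np.ones(len(q))],q[:,2],rcond=None)[0]; r=q[:,2]-np.c_[q[:,:2],np.ones(len(q))]@c; q=q[np.abs(r)<max(.002,1.5*r.std())]
yaw=np.arctan2(c[1],c[0]); print('panel tilt',np.degrees(np.arctan(np.hypot(*c[:2]))),'yaw',np.degrees(yaw),len(q),r.std())
ex=np.array([np.cos(yaw),np.sin(yaw)]);ey=np.array([-ex[1],ex[0]])
print('panel rect',cv2.minAreaRect((q[:,:2]*1e3).astype(np.float32)))
y=q[:,:2]@ey; x=q[:,:2]@ex
print('panel y edges',np.percentile(y,[.5,99.5]),'mid z24 x:', ((.024-c[2])/np.hypot(*c[:2])), 'top z',np.percentile(q[:,2],99.5))
np.save('pan.npy',np.array([yaw,*c]))
E
python3 ea.py
```

```text
12.55 [ 0.55674912 -0.01991249  0.27518688] [ 179.99735268   -1.27564699 -164.21182446]
base 2752 ((567.9647216796875, -19.38269805908203), (109.73870849609375, 80.07032775878906), 16.24647331237793) 0.0076289865358845355
panel tilt 42.614283662132884 yaw 16.681751918741806 1819 0.005982679403851087
panel rect ((570.895751953125, -18.455768585205078), (29.67230987548828, 40.00481414794922), 16.179943084716797)
panel y edges [-0.20131015 -0.16176037] mid z24 x: 0.4747279150196114 top z 0.10199954657799554
```

View pics/w5.png

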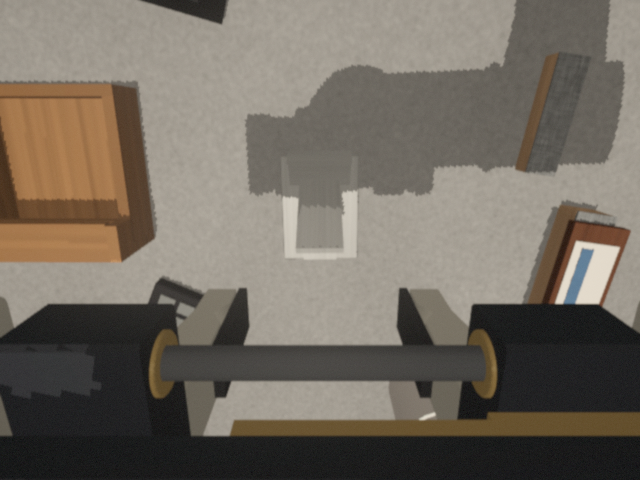

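The easel fits: base 109.7 x 80.1 mm, yaw 16.25°, so its origin is at (563.2, -20.8). The wrist view shows the ledge and lip at (320,165), the panel at (320,215), and the plaque on the riser at (590,270). I'll check the panel profile and go to the regrasp with a 30° back-tilted hold.

Call:
play_rows --pt "0.0061 0.0387 0 0 0 -0.0117" --pt "0.0061 0.0387 0 0 0 -0.0117" --pt "0.0061 0.0387 -0.0312 0 0 -0.0117" --pt "0.0061 0.0387 -0.0312 0 0 -0.0117" --pt "0.0061 0.0387 -0.0312 -0.0041 0.0316 0" --pt "0.0061 0.0387 -0.0312 -0.0041 0.0316 0" --pt "0.0061 0.0387 -0.0312 -0.0041 0.0316 0" --pt "0.0061 0.0387 -0.0312 -0.0041 0.0316 0" --pt "0.0061 0.0387 -0.0312 -0.0041 0.0316 0" --pt "0 0 0 0 0 0"

```text
clock: 13.6
tool_pos: [0.597, 0.2615, 0.0854]
orientation: [-179.5, -31.3, -172.7]
force: [-0.9, -0.7, -4.5]
opening: 0.0661
gripper_force: 0.0
```

Call:
play_rows --pt "0 0 0 0 0 0" --pt "0 0 0 0 0 0"

```text
clock: 13.8
tool_pos: [0.6013, 0.259, 0.1024]
orientation: [-180.0, -29.7, -172.5]
force: [0.3, 0.3, 0.9]
opening: 0.0658
gripper_force: 0.0
```

```bash
cat > rel.py <<'E'
from h import *
from scipy.spatial.transform import Rotation as R
def rel(target):
    o=get_obs(); Rm=R.from_euler('xyz',o['orientation'],degrees=True).as_matrix()
    p=np.array(target)-o['tool_pos']; print(o['clock'],o['tool_pos'].round(4),o['orientation'].round(2),'F',o['force'].round(1)); print('in tool',(Rm.T@p*1e3).round(1),'units',(p/.8).round(4), 'toolz',Rm[:,2].round(3))
E
python3 - <<'E'
from rel import *
rel([.5661,.2540,.0405]); print(get_obs()['joint_pos'])
w=np.load('w5.npy'); y0=np.radians(16.25); ex=np.array([np.cos(y0),np.sin(y0)]);ey=np.array([-ex[1],ex[0]])
q=w[...,:2]-[.5632,-.0208]; x=q@ex*1e3; y=q@ey*1e3; z=w[...,2]*1e3
for a in range(-60,40,5):
    s=(x>=a)&(x<a+5)&(np.abs(y)<17)
    if s.sum()>5: print(a+2.5,np.percentile(z[s],[10,50,90]).round(1),s.sum())
s=(z>28)&(z<45)&(x<-30)&(x>-60); print('lip y',np.percentile(y[s],[1,99]))
s=(z>60)&(x<20)&(x>-10); print('panel y',np.percentile(y[s],[1,99]))
E
```

```text
13.8 [0.6013 0.259  0.1024] [-179.99  -29.73 -172.53] F [0.3 0.3 0.9]
in tool [ 0.1 -0.4 71.4] units [-0.0439 -0.0062 -0.0774] toolz [-0.492 -0.065 -0.868]
[  33.03016429   41.97150499   17.15191385  -12.35376708  -92.38154365
 -113.07199   ]
-57.5 [-1.   0.4 36.2] 263
-52.5 [37.6 41.3 44.6] 230
-47.5 [45.  46.4 47.8] 183
-42.5 [30.7 32.  33.2] 140
-37.5 [334.6 337.2 339. ] 2162
-32.5 [338.3 339.7 357.2] 3864
-27.5 [349.1 358.2 363.1] 11016
-22.5 [29.3 33.  36.4] 235
-17.5 [38.4 41.9 45.4] 248
-12.5 [46.9 50.4 54.1] 255
-7.5 [55.7 58.9 62.7] 274
-2.5 [64.  67.8 71.1] 287
2.5 [72.6 76.2 79.7] 315
7.5 [81.2 84.9 88.7] 323
12.5 [89.7 93.7 97. ] 349
17.5 [ 98.1 100.3 101.7] 268
22.5 [ 98.1  99.2 100.1] 95
32.5 [71.9 72.7 73.6] 119
37.5 [71.6 72.5 73.4] 81
lip y [-180.32689377   29.33024481]
panel y [-281.5192769    40.19529363]
```

The panel profile agrees with the nominal to about 0.3 mm. I'll approach along the tool axis and grip.

Call:
play_rows --pt "-0.0055 -0.0008 -0.0097 0 0 0" --pt "-0.0055 -0.0008 -0.0097 0 0 0" --pt "-0.0055 -0.0008 -0.0097 0 0 0" --pt "-0.0055 -0.0008 -0.0097 0 0 0" --pt "-0.0055 -0.0008 -0.0097 0 0 0" --pt "-0.0055 -0.0008 -0.0097 0 0 0" --pt "-0.0055 -0.0008 -0.0097 0 0 0" --pt "-0.0055 -0.0006 -0.0095 0 0 0" --pt "0 0 0 0 0 0" --pt "0 0 0 0 0 0"

```text
clock: 14.8
tool_pos: [0.5656, 0.2535, 0.0391]
orientation: [-180.0, -29.9, -172.6]
force: [0.5, -0.3, 0.3]
opening: 0.066
gripper_force: 0.0
```

```bash
python3 -c "
from rel import *
rel([.5661,.2540,.0405])"
```

```text
14.8 [0.5656 0.2535 0.0391] [-179.97  -29.9  -172.6 ] F [ 0.5 -0.3  0.3]
in tool [ 0.2  0.4 -1.5] units [0.0006 0.0006 0.0017] toolz [-0.494 -0.065 -0.867]
```

Call:
play_rows --pt "0 0 0 0 0 0" --pt "0 0 0 0 0 0" --pt "0 0 0 0 0 0" --pt "0 0 0 0 0 0" --pt "0 0 0 0 0 0" --gripper -1

```text
clock: 15.3
tool_pos: [0.566, 0.2537, 0.0397]
orientation: [180.0, -29.8, -172.6]
force: [1.9, 0.9, 1.2]
opening: 0.0554
gripper_force: 30.0
```

```bash
python3 -c "
from rel import *
rel([.5661,.2540,.0405])"
```

```text
15.3 [0.566  0.2537 0.0397] [ 179.99  -29.83 -172.59] F [1.9 0.9 1.2]
in tool [ 0.3  0.3 -0.8] units [0.0001 0.0004 0.0011] toolz [-0.493 -0.064 -0.868]
```

Gripped. Lift, carry across with the yaw change, then turn to stand.

Call:
play_rows --pt "0 0 0.01 0 0 0" --pt "0 0 0.03 0 0 0" --pt "0 0 0.05 0 0 0" --pt "0 -0.01 0.05 0 0 0" --pt "0 -0.025 0.04 0 0 0.0123" --pt "0.002 -0.04 0.02 0 0 0.0123" --pt "0.004 -0.045 0.01 0 0 0.0123" --pt "0.004 -0.045 0 0 0 0.0123" --pt "0.004 -0.045 0 0 0 0" --pt "0.004 -0.045 0 0 0 0"

```text
clock: 16.3
tool_pos: [0.5797, 0.0484, 0.2078]
orientation: [180.0, -29.9, -163.7]
force: [-0.7, 0.0, -1.2]
opening: 0.0558
gripper_force: 30.0
```

Call:
play_rows --pt "0 -0.04 0 0.00933 -0.032 0" --pt "0 -0.025 0 0.00933 -0.032 0" --pt "0 -0.012 0 0.00933 -0.032 0" --pt "0 -0.005 0 0.00933 -0.032 0" --pt "0 0 0 0.00933 -0.032 0" --pt "0 0 0 0.00933 -0.032 0" --pt "0 0 0 0.00933 -0.032 0" --pt "0 0 0 0.00933 -0.032 0" --pt "0 0 0 0.00933 -0.032 0" --pt "0 0 0 0.00933 -0.032 0"

```text
clock: 17.3
tool_pos: [0.5795, -0.0162, 0.2084]
orientation: [180.0, 30.4, -163.8]
force: [0.5, -0.0, -2.7]
opening: 0.0556
gripper_force: 30.0
```

Call:
play_rows --pt "0 0 0 0 0 0" --pt "0 0 0 0 0 0" --pt "0 0 0 0 0 0"

```text
clock: 17.6
tool_pos: [0.5808, -0.0158, 0.2082]
orientation: [-180.0, 30.1, -163.7]
force: [0.6, 0.2, -0.4]
opening: 0.0559
gripper_force: 30.0
```

```bash
cat > st.py <<'E'
from rel import *
rel([.5808,-.0157,.124]); o=get_obs(); print(o['joint_pos'].round(1))
Rm=R.from_euler('xyz',o['orientation'],degrees=True).as_matrix(); tp=o['tool_pos']
import sys
im,d,w=pts('wrist'); cv2.imwrite(sys.argv[1],im); np.save('w6.npy',w)
# plaque picture plane: points near TCP (within 75mm), bright/any, RANSAC-free robust fit in world
hsv=cv2.cvtColor(im,cv2.COLOR_BGR2HSV)
p=(w-tp)*1e3; r=np.linalg.norm(p,axis=-1); pt=p@Rm
m=(r<75)&(np.abs(pt[...,1])<20)
P=p[m]; n0=np.array([-np.sin(np.pi/3)*np.cos(.2836),-np.sin(np.pi/3)*np.sin(.2836),.5])
P=P[np.abs(P@n0-6)<6]
for _ in range(3):
    c=P.mean(0); n=np.linalg.svd(P-c,full_matrices=False)[2][2]; n*=np.sign(n@n0); P=P[np.abs((P-c)@n)<2]
print(len(P),'normal elev(want 30)',np.degrees(np.arcsin(n[2])),'yaw(want 16.25)',np.degrees(np.arctan2(-n[1],-n[0])),'dist face',c@n)
E
python3 st.py pics/w6.png
```

```text
17.6 [ 0.5808 -0.0158  0.2082] [-179.98   30.13 -163.72] F [ 0.6  0.2 -0.4]
in tool [42.3  0.2 72.9] units [-0.      0.0002 -0.1053] toolz [ 0.482  0.14  -0.865]
[ 18.4  -0.2 -38.9   3.  -21.3 -94.6]
21833 normal elev(want 30) 29.528176215248266 yaw(want 16.25) 15.9446441807402 dist face 6.772142593111582
```

View pics/w6.png

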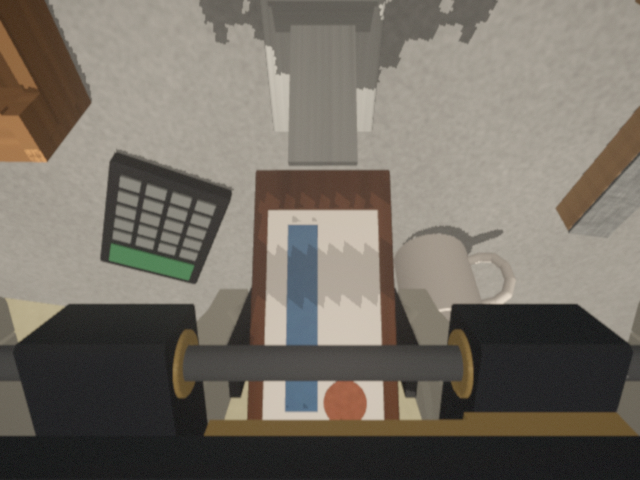

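The wrist view shows the plaque upright in the grip at (322,300), in line with the easel panel at (323,110). The mug and calculator are clear. The lean is 60.5°, which is good. I'll lower it to the stand-off over the ledge.

Call:
play_rows --pt "0.0008 0.0003 -0.012 0 0 0" --pt "0 0 -0.025 0 0 0" --pt "0 0 -0.03 0 0 0" --pt "0 0 -0.02 0 0 0" --pt "0 0 -0.0125 0 0 0" --pt "0 0 -0.006 0 0 0" --pt "0 0 0 0 0 0" --pt "0 0 0 0 0 0"

```text
clock: 18.45
tool_pos: [0.5808, -0.0158, 0.1223]
orientation: [-180.0, 30.1, -163.7]
force: [-0.1, -0.8, -0.9]
opening: 0.0554
gripper_force: 30.0
```

Run:
```python
from rel import *
rel([.5815,-.0155,.1236])
print('to rest+2 normal, 3 up:'); e=np.array([.48,.14,.866]);n=np.array([-.831,-.242,.5]); rest=np.array([.5625,-.0210,.083])
rel(rest+(.002-.0008)*n+.003*e); print('to rest'); rel(rest-.0008*n)
```

```text
18.45 [ 0.5808 -0.0158  0.1223] [-179.99   30.05 -163.74] F [-0.1 -0.8 -0.9]
in tool [-1.3  0.1 -0.7] units [0.0008 0.0004 0.0016] toolz [ 0.481  0.14  -0.866]
to rest+2 normal, 3 up:
18.45 [ 0.5808 -0.0158  0.1223] [-179.99   30.05 -163.74] F [-0.1 -0.8 -0.9]
in tool [34.2  0.2 22. ] units [-0.0224 -0.0063 -0.0452] toolz [ 0.481  0.14  -0.866]
to rest
18.45 [ 0.5808 -0.0158  0.1223] [-179.99   30.05 -163.74] F [-0.1 -0.8 -0.9]
in tool [35.8  0.2 25.2] units [-0.0221 -0.0062 -0.0497] toolz [ 0.481  0.14  -0.866]
```

Call:
play_rows --pt "-0.0028 -0.0008 -0.0056 0 0 0" --pt "-0.0028 -0.0008 -0.0056 0 0 0" --pt "-0.0028 -0.0008 -0.0056 0 0 0" --pt "-0.0028 -0.0008 -0.0056 0 0 0" --pt "-0.0028 -0.0008 -0.0056 0 0 0" --pt "-0.0028 -0.0008 -0.0056 0 0 0" --pt "-0.0028 -0.0008 -0.0056 0 0 0" --pt "-0.0028 -0.0007 -0.0056 0 0 0" --pt "0 0 0 0 0 0" --pt "0 0 0 0 0 0"

```text
clock: 19.45
tool_pos: [0.5642, -0.0238, 0.0885]
orientation: [179.5, 30.0, -163.7]
force: [-0.0, 0.4, -0.9]
opening: 0.0556
gripper_force: 30.0
```

Run:
```python
from rel import *
e=np.array([.48,.14,.866]);n=np.array([-.831,-.242,.5]); rest=np.array([.5625,-.0210,.083])
rel(rest-.0008*n); p=get_obs()['tool_pos']+.0008*n-rest; print('along panel',p@e*1e3,'normal',p@n*1e3)
```

```text
19.45 [ 0.5642 -0.0238  0.0885] [ 179.46   30.01 -163.74] F [-0.   0.4 -0.9]
in tool [3.1 3.1 5.1] units [-0.0012  0.0037 -0.0074] toolz [ 0.477  0.149 -0.866]
along panel 5.197492028221328 normal 2.8668060940848306
```

Call:
play_rows --pt "0 0 0 0 0 0" --pt "0 0 0 0 0 0"

```text
clock: 19.65
tool_pos: [0.564, -0.0239, 0.0886]
orientation: [179.5, 30.0, -163.7]
force: [0.5, 0.5, -2.0]
opening: 0.0557
gripper_force: 30.0
```

```bash
cat > e.py <<'E'
from rel import *
e=np.array([.48,.14,.866]);n=np.array([-.831,-.242,.5]); rest=np.array([.5625,-.0210,.083])
rel(rest-.0008*n); o=get_obs(); p=o['tool_pos']+.0008*n-rest; print('along panel',p@e*1e3,'normal',p@n*1e3,'y',p@[-.28,.96,0]*1e3); print(o['joint_pos'].round(2),o['qvel'].round(2))
E
python3 e.py
```

```text
19.65 [ 0.564  -0.0239  0.0886] [ 179.47   30.01 -163.73] F [ 0.5  0.5 -2. ]
in tool [3.  3.1 5.3] units [-0.0011  0.0038 -0.0076] toolz [ 0.478  0.149 -0.866]
along panel 5.220458430901964 normal 3.0538207668112216 y -3.1727561863069274
[ 17.39   9.89 -49.73   4.75  -0.36 -95.72] [ 0.02  0.04 -0.15 -0.01 -0.01  0.12]
```

Joint 5 has run to its limit (-0.36°), so a 30° hold can't reach the ledge. I'll take the plaque back to the riser and regrip it with a steeper 40° hold nearer its upper end, which leaves the wrist some margin.

Call:
play_rows --pt "0.003 0.001 0.006 0 0 0" --pt "0.006 0.002 0.012 0 0 0" --pt "0.006 0.003 0.025 0 0 0" --pt "0.006 0.004 0.035 0 0 0" --pt "0 0 0.035 0 0 0" --pt "0 0 0.03 0 0 0" --pt "0 0 0.007 0 0 0" --pt "0 0 0 0 0 0" --pt "0 0 0 0 0 0"

```text
clock: 20.55
tool_pos: [0.5799, -0.0159, 0.2074]
orientation: [179.5, 29.9, -163.8]
force: [0.5, -0.6, -1.8]
opening: 0.0556
gripper_force: 30.0
```

```bash
cat > to.py <<'E'
import sys
from rel import *
def to(pos,rpy):
    o=get_obs(); R0=R.from_euler('xyz',o['orientation'],degrees=True); R1=R.from_euler('xyz',rpy,degrees=True)
    d=np.array(pos)-o['tool_pos']; rv=(R1*R0.inv()).as_rotvec(degrees=True)
    print(o['clock'],o['tool_pos'].round(4),o['orientation'].round(2),'F',o['force'].round(1),'q',o['joint_pos'].round(1)); print('shift mm',(d*1e3).round(1),'u',(d/.8).round(4),'turn',rv.round(2),'u',(rv/180).round(4))
v=list(map(float,sys.argv[1:])); to(v[:3],v[3:])
E
python3 to.py .566 .2537 .2 180 -29.83 -172.6;python3 to.py .5808 -.0158 .2 180 -29.83 -163.74
```

```text
20.55 [ 0.5799 -0.0159  0.2074] [ 179.46   29.92 -163.78] F [ 0.5 -0.6 -1.8] q [ 17.9  -0.  -37.8   0.9 -22.3 -92.3]
shift mm [-13.9 269.6  -7.4] u [-0.0174  0.3369 -0.0092] turn [-12.79  58.43  -8.01] u [-0.0711  0.3246 -0.0445]
20.55 [ 0.5799 -0.0159  0.2074] [ 179.46   29.92 -163.78] F [ 0.5 -0.6 -1.8] q [ 17.9  -0.  -37.8   0.9 -22.3 -92.3]
shift mm [ 0.9  0.1 -7.4] u [ 0.0011  0.0001 -0.0092] turn [-1.725e+01  5.721e+01  3.000e-02] u [-9.580e-02  3.178e-01  2.000e-04]
```

Call:
play_rows --pt "-0.0017 0.0337 0 -0.00711 0.03246 -0.00445" --pt "-0.0017 0.0337 0 -0.00711 0.03246 -0.00445" --pt "-0.0017 0.0337 0 -0.00711 0.03246 -0.00445" --pt "-0.0017 0.0337 0 -0.00711 0.03246 -0.00445" --pt "-0.0017 0.0337 0 -0.00711 0.03246 -0.00445" --pt "-0.0017 0.0337 0 -0.00711 0.03246 -0.00445" --pt "-0.0017 0.0337 0 -0.00711 0.03246 -0.00445" --pt "-0.0017 0.0337 0 -0.00711 0.03246 -0.00445" --pt "-0.0017 0.0337 0 -0.00711 0.03246 -0.00445" --pt "-0.0017 0.0337 0 -0.00711 0.03246 -0.00445"

```text
clock: 21.55
tool_pos: [0.5669, 0.2551, 0.2064]
orientation: [-179.9, -30.1, -172.6]
force: [1.2, -0.0, -0.5]
opening: 0.0558
gripper_force: 30.0
```

Call:
play_rows --pt "0 0 0 0 0 0" --pt "0 0 0 0 0 0" --pt "0 0 0 0 0 0"

```text
clock: 21.85
tool_pos: [0.567, 0.2534, 0.2075]
orientation: [-179.9, -29.8, -172.6]
force: [-0.2, -1.1, -1.5]
opening: 0.0551
gripper_force: 30.0
```

```bash
python3 to.py .566 .2534 .043 180 -29.83 -172.6
```

```text
21.85 [0.567  0.2534 0.2075] [-179.95  -29.78 -172.6 ] F [-0.2 -1.1 -1.5] q [  34.    34.4   17.6  -13.  -100.  -115.8]
shift mm [  -1.     0.  -164.5] u [-0.0012  0.     -0.2056] turn [ 0.04  0.06 -0.02] u [ 0.0002  0.0003 -0.0001]
```

Call:
play_rows --pt "-0.0012 0 -0.02 0 0 0" --pt "0 0 -0.04 0 0 0" --pt "0 0 -0.045 0 0 0" --pt "0 0 -0.04 0 0 0" --pt "0 0 -0.025 0 0 0" --pt "0 0 -0.015 0 0 0" --pt "0 0 -0.01 0 0 0" --pt "0 0 -0.007 0 0 0" --pt "0 0 0 0 0 0" --pt "0 0 0 0 0 0"

```text
clock: 22.85
tool_pos: [0.5665, 0.2541, 0.0477]
orientation: [180.0, -29.7, -172.5]
force: [0.1, 1.1, -1.1]
opening: 0.0553
gripper_force: 30.0
```

Call:
play_rows --pt "0 0 -0.0015 0 0 0" --pt "0 0 -0.0015 0 0 0" --pt "0 0 0 0 0 0"

```text
clock: 23.15
tool_pos: [0.5661, 0.2539, 0.0446]
orientation: [180.0, -29.7, -172.6]
force: [-0.1, -0.6, -1.5]
opening: 0.0559
gripper_force: 30.0
```

Call:
play_rows --pt "0 0 -0.002 0 0 0" --pt "0 0 -0.002 0 0 0" --pt "0 0 0 0 0 0" --pt "0 0 0 0 0 0"

```text
clock: 23.55
tool_pos: [0.566, 0.2538, 0.0411]
orientation: [-180.0, -29.8, -172.6]
force: [-0.7, -0.1, -0.7]
opening: 0.0557
gripper_force: 30.0
```

Call:
play_rows --pt "0 0 -0.001 0 0 0" --pt "0 0 0 0 0 0"

```text
clock: 23.75
tool_pos: [0.566, 0.2539, 0.0403]
orientation: [-180.0, -29.8, -172.6]
force: [1.0, 0.1, -0.5]
opening: 0.0555
gripper_force: 30.0
```

Call:
play_rows --pt "0 0 -0.0008 0 0 0" --pt "0 0 0 0 0 0"

```text
clock: 23.95
tool_pos: [0.5661, 0.2539, 0.0398]
orientation: [-180.0, -29.8, -172.6]
force: [-0.0, 0.6, -0.7]
opening: 0.0554
gripper_force: 30.0
```

Call:
play_rows --pt "0 0 -0.0006 0 0 0" --pt "0 0 0 0 0 0"

```text
clock: 24.15
tool_pos: [0.5661, 0.2539, 0.0397]
orientation: [180.0, -29.8, -172.6]
force: [-0.9, 0.5, 2.5]
opening: 0.0558
gripper_force: 30.0
```

Call:
play_rows --pt "0 0 0 0 0 0" --pt "0 0 0 0 0 0" --pt "0 0 0 0 0 0" --pt "0 0 0 0 0 0" --gripper 0.5

```text
clock: 24.55
tool_pos: [0.566, 0.2539, 0.0392]
orientation: [-180.0, -29.8, -172.6]
force: [0.5, -0.5, 1.6]
opening: 0.0657
gripper_force: 0.0
```

Call:
play_rows --pt "0.004 0.0005 0.0075 0 0 0" --pt "0.0086 0.0011 0.0152 0 0 0" --pt "0.0086 0.0011 0.0152 0 0 0" --pt "0.0086 0.0011 0.0152 0 0 0" --pt "0.0086 0.0011 0.0152 0 0 0" --pt "0.0044 0.0006 0.0077 0 0 0" --pt "0 0 0 0 0 0" --pt "0 0 0 0 0 0"

```text
clock: 25.35
tool_pos: [0.6001, 0.2582, 0.0998]
orientation: [180.0, -29.8, -172.6]
force: [0.1, 0.6, -0.2]
opening: 0.0659
gripper_force: 0.0
```

```bash
python3 pl.py | head -3; python3 -c "
import numpy as np
y=np.radians(7.4);a=np.radians(40);ex=np.array([np.cos(y),np.sin(y),0]);b=ex*np.sin(a)+np.array([0,0,np.cos(a)])
t=np.array([566.1,254,40.3])+20*ex;print('t',t,'standoff',t+65*b,'b',b)"; python3 to.py .6281 .2620 .0901 180 -40 -172.6
```

```text
25.35 [0.60008683 0.25824068 0.09984422] [ 179.9917178   -29.78506318 -172.57738417] [ 0.06529201  0.61803758 -0.18317729] 0.06588438633417738
plaque ((565.9089965820312, 254.51962280273438), (129.88394165039062, 56.22661209106445), 7.491770267486572) [0.04448164 0.04610491 0.04769249]
slopes [ 0.14295665 -0.11771212]
t [585.93342325 256.57591193  40.3       ] standoff [627.36662909 261.95714582  90.0928888 ] b [0.63743394 0.08278821 0.76604444]
25.45 [0.5997 0.2581 0.0994] [-179.98  -29.84 -172.58] F [ 0.2 -0.3  0.5] q [  33.    42.    16.8  -12.4  -92.1 -113. ]
shift mm [28.4  3.9 -9.3] u [ 0.0355  0.0048 -0.0117] turn [-1.29 10.08 -0.03] u [-0.0072  0.056  -0.0002]
```

The plaque lies flat again at (565.9, 254.5). Re-tilt to 40° and approach at 20 mm towards its +x end.

Call:
play_rows --pt "0.0089 0.0012 -0.0029 -0.0018 0.014 0" --pt "0.0089 0.0012 -0.0029 -0.0018 0.014 0" --pt "0.0089 0.0012 -0.0029 -0.0018 0.014 0" --pt "0.0089 0.0012 -0.0029 -0.0018 0.014 0" --pt "0 0 0 0 0 0" --pt "0 0 0 0 0 0"

```text
clock: 26.05
tool_pos: [0.6285, 0.2619, 0.0894]
orientation: [-180.0, -40.0, -172.6]
force: [0.3, -0.5, 0.0]
opening: 0.0656
gripper_force: 0.0
```

```bash
python3 to.py .5859 .2568 .0403 180 -40 -172.6
```

```text
26.05 [0.6285 0.2619 0.0894] [-179.97  -39.99 -172.6 ] F [ 0.3 -0.5  0. ] q [  30.6   51.4   30.9  -15.3 -106.5 -112.6]
shift mm [-42.6  -5.1 -49.1] u [-0.0532 -0.0064 -0.0613] turn [ 0.02  0.01 -0.01] u [ 0.0001  0.0001 -0.0001]
```

Call:
play_rows --pt "-0.0066 -0.0008 -0.0077 0 0 0" --pt "-0.0066 -0.0008 -0.0077 0 0 0" --pt "-0.0066 -0.0008 -0.0077 0 0 0" --pt "-0.0066 -0.0008 -0.0077 0 0 0" --pt "-0.0066 -0.0008 -0.0077 0 0 0" --pt "-0.0066 -0.0008 -0.0077 0 0 0" --pt "-0.0066 -0.0008 -0.0077 0 0 0" --pt "-0.0066 -0.0008 -0.0072 0 0 0" --pt "0 0 0 0 0 0" --pt "0 0 0 0 0 0"

```text
clock: 27.05
tool_pos: [0.5866, 0.257, 0.0419]
orientation: [180.0, -39.9, -172.6]
force: [0.2, 0.3, 1.4]
opening: 0.0656
gripper_force: 0.0
```

Call:
play_rows --pt "0 0 0 0 0 0" --pt "0 0 0 0 0 0" --pt "0 0 0 0 0 0" --pt "0 0 0 0 0 0" --pt "0 0 0 0 0 0" --gripper -1

```text
clock: 27.55
tool_pos: [0.5869, 0.2571, 0.0422]
orientation: [180.0, -39.9, -172.5]
force: [0.8, -0.3, 1.2]
opening: 0.0556
gripper_force: 30.0
```

```bash
python3 to.py .5859 .2568 .0403 180 -40 -172.6
```

```text
27.55 [0.5869 0.2571 0.0422] [ 179.96  -39.87 -172.55] F [ 0.8 -0.3  1.2] q [  31.7   50.1   21.5  -15.5  -98.4 -111.4]
shift mm [-1.  -0.3 -1.9] u [-0.0013 -0.0003 -0.0024] turn [-0.04  0.12 -0.03] u [-0.0002  0.0007 -0.0002]
```

Call:
play_rows --pt "0 0 0.01 0 0 0" --pt "0 0 0.03 0 0 0" --pt "0 0 0.05 0 0 0" --pt "0 -0.01 0.05 0 0 0" --pt "0 -0.025 0.045 0 0 0.0122" --pt "0.001 -0.04 0.03 0 0 0.0122" --pt "0.001 -0.045 0.014 0 0 0.0122" --pt "0.001 -0.045 0 0 0 0.0122" --pt "0 -0.045 0 0 0 0" --pt "0 -0.045 0 0 0 0"

```text
clock: 28.55
tool_pos: [0.5886, 0.052, 0.2256]
orientation: [180.0, -39.9, -163.7]
force: [0.6, -0.1, -1.6]
opening: 0.056
gripper_force: 30.0
```

Call:
play_rows --pt "0 -0.04 0 0.00933 -0.032 0" --pt "0 -0.025 0 0.00933 -0.032 0" --pt "0 -0.012 0 0.00933 -0.032 0" --pt "0 -0.005 0 0.00933 -0.032 0" --pt "0 0 0 0.00933 -0.032 0" --pt "0 0 0 0.00933 -0.032 0" --pt "0 0 0 0.00933 -0.032 0" --pt "0 0 0 0.00933 -0.032 0" --pt "0 0 0 0.00933 -0.032 0" --pt "0 0 0 0.00933 -0.032 0"

```text
clock: 29.55
tool_pos: [0.5885, -0.0127, 0.2262]
orientation: [179.9, 20.4, -163.8]
force: [0.7, 0.1, -1.1]
opening: 0.0554
gripper_force: 30.0
```

Call:
play_rows --pt "0 0 0 0 0 0" --pt "0 0 0 0 0 0" --pt "0 0 0 0 0 0"

```text
clock: 29.85
tool_pos: [0.5895, -0.0124, 0.2258]
orientation: [180.0, 20.1, -163.8]
force: [-0.1, -0.1, -1.2]
opening: 0.0559
gripper_force: 30.0
```

```bash
python3 st.py pics/w7.png; python3 to.py .5893 -.0133 .1432 180 20.13 -163.75
python3 - <<'E'
from h import *   # plaque extents in the stored view: along e / lateral, relative TCP
w=np.load('w6.npy'); o=get_obs(); p=(w-o['tool_pos'])*1e3
e=np.array([.48,.14,.866]);n=np.array([-.831,-.242,.5]);y=np.array([-.28,.96,0])
m=(np.abs(p@n-4)<5)&(np.abs(p@y)<45)&(np.abs(p@e)<100); m[330:]=False
P=p[m]; print('along',np.percentile(P@e,[.3,99.7]),'lat',[np.percentile((P@y)[(P@e<-40)],q) for q in(1,99)],np.percentile(P@n,50))
E
```

```text
29.85 [ 0.5895 -0.0124  0.2258] [ 179.96   20.06 -163.76] F [-0.1 -0.1 -1.2]
in tool [43.6 -0.8 92.4] units [-0.0109 -0.0041 -0.1272] toolz [ 0.329  0.097 -0.939]
[ 18.2   3.3 -27.8   1.  -38.9 -92.6]
21430 normal elev(want 30) 30.176690083364782 yaw(want 16.25) 15.88266825258654 dist face 4.0688673251714835
29.9 [ 0.5897 -0.0124  0.2255] [ 179.96   20.05 -163.76] F [ 0.2  0.4 -0.3] q [ 18.2   3.3 -27.8   1.  -38.9 -92.6]
shift mm [ -0.4  -0.9 -82.3] u [-0.0005 -0.0012 -0.1029] turn [-0.01 -0.09 -0.01] u [-0.0001 -0.0005 -0.    ]
along [-85.96827593   0.16458806] lat [np.float64(-26.854815254132614), np.float64(27.73116025979054)] 4.243836459622103
```

The lean is 59.8°, the plaque is centred in the grip, and joint 5 is at -39°. Lowering to the stand-off, then to the ledge.

Call:
play_rows --pt "-0.0005 -0.001 -0.012 0 0 0" --pt "0 0 -0.025 0 0 0" --pt "0 0 -0.03 0 0 0" --pt "0 0 -0.02 0 0 0" --pt "0 0 -0.01 0 0 0" --pt "0 0 -0.006 0 0 0" --pt "0 0 0 0 0 0" --pt "0 0 0 0 0 0"

```text
clock: 30.7
tool_pos: [0.5891, -0.0133, 0.1433]
orientation: [180.0, 20.1, -163.8]
force: [-0.1, 0.8, -1.2]
opening: 0.0556
gripper_force: 30.0
```

```bash
cat > e.py <<'E'
from rel import *
e=np.array([.48,.14,.866]);n=np.array([-.831,-.242,.5]); rest=np.array([.5710,-.0186,.1022])
o=get_obs(); p=o['tool_pos']-rest; print(o['clock'],'along',p@e*1e3,'normal',p@n*1e3,'lat',p@[-.28,.96,0]*1e3,o['orientation'].round(2),o['force'].round(1),o['joint_pos'].round(1))
t=.003*e+.002*n-p; print('to 3 up,2 off: u',(t/.8).round(4))
E
python3 e.py
```

```text
30.7 along 45.012105072258024 normal 4.2292071433562946 lat 0.05646447496066107 [ 179.96   20.12 -163.75] [-0.1  0.8 -1.2] [ 18.1   8.7 -34.4   1.3 -26.9 -92.9]
to 3 up,2 off: u [-0.0229 -0.0067 -0.0469]
```

Call:
play_rows --pt "-0.0029 -0.0008 -0.0059 0 0 0" --pt "-0.0029 -0.0008 -0.0059 0 0 0" --pt "-0.0029 -0.0008 -0.0059 0 0 0" --pt "-0.0029 -0.0008 -0.0059 0 0 0" --pt "-0.0029 -0.0008 -0.0059 0 0 0" --pt "-0.0029 -0.0009 -0.0059 0 0 0" --pt "-0.0029 -0.0009 -0.0059 0 0 0" --pt "-0.0026 -0.0009 -0.0056 0 0 0" --pt "0 0 0 0 0 0" --pt "0 0 0 0 0 0"

```text
clock: 31.7
tool_pos: [0.5703, -0.0188, 0.1052]
orientation: [180.0, 20.1, -163.8]
force: [-0.7, 0.5, -2.0]
opening: 0.0558
gripper_force: 30.0
```

```bash
python3 e.py
```

```text
31.7 along 2.194499409656946 normal 2.100257703599279 lat 0.03549993284239218 [ 179.96   20.07 -163.76] [-0.7  0.5 -2. ] [ 18.2  10.2 -39.2   1.8 -20.5 -93.5]
to 3 up,2 off: u [0.0006 0.0001 0.0008]
```

Call:
play_rows --pt "0.0008 0.0002 -0.0005 0 0 0" --pt "-0.0006 -0.0002 -0.0011 0 0 0" --pt "0 0 0 0 0 0"

```text
clock: 32.0
tool_pos: [0.5704, -0.0187, 0.1039]
orientation: [180.0, 20.1, -163.8]
force: [-0.7, 0.0, -1.2]
opening: 0.0558
gripper_force: 30.0
```

Call:
play_rows --pt "-0.0005 -0.0001 -0.0008 0 0 0" --pt "0 0 0 0 0 0"

```text
clock: 32.2
tool_pos: [0.5701, -0.0188, 0.1034]
orientation: [180.0, 20.1, -163.8]
force: [0.8, 0.4, -0.8]
opening: 0.0558
gripper_force: 30.0
```

Call:
play_rows --pt "-0.0003 -0.0001 -0.0006 0 0 0" --pt "0 0 0 0 0 0"

```text
clock: 32.4
tool_pos: [0.5703, -0.0188, 0.1033]
orientation: [180.0, 20.1, -163.8]
force: [0.1, -0.0, 1.6]
opening: 0.0557
gripper_force: 30.0
```

```bash
python3 e.py
```

```text
32.4 along 0.567778590840904 normal 1.1587756842693595 lat 0.04633629761700679 [ 179.96   20.15 -163.75] [ 0.1 -0.   1.6] [ 18.2  10.4 -39.4   1.8 -20.1 -93.5]
to 3 up,2 off: u [0.0006 0.0001 0.0032]
```

It is on the ledge. Now ease it back against the panel.

Call:
play_rows --pt "0.0007 0.0002 -0.0004 0 0 0" --pt "0 0 0 0 0 0"

```text
clock: 32.6
tool_pos: [0.5708, -0.0186, 0.1029]
orientation: [180.0, 20.1, -163.8]
force: [1.0, 0.5, 3.8]
opening: 0.0555
gripper_force: 30.0
```

Call:
play_rows --pt "0.0006 0.0002 -0.0003 0 0 0" --pt "0 0 0 0 0 0"

```text
clock: 32.8
tool_pos: [0.5708, -0.0186, 0.1029]
orientation: [180.0, 20.1, -163.8]
force: [-5.2, 0.8, 9.3]
opening: 0.0555
gripper_force: 30.0
```

```bash
python3 e.py
```

```text
32.8 along 0.5477615497942545 normal 0.48696047239263973 lat 0.04232799516939556 [ 179.96   20.11 -163.76] [-5.2  0.8  9.3] [ 18.2  10.5 -39.3   1.8 -20.1 -93.5]
to 3 up,2 off: u [-0.0001 -0.0001  0.0036]
```

It touches both the ledge and the panel. Let go and back out along the tool axis.

Call:
play_rows --pt "0 0 0 0 0 0" --pt "0 0 0 0 0 0" --pt "0 0 0 0 0 0" --pt "0 0 0 0 0 0" --gripper 0.5

```text
clock: 33.2
tool_pos: [0.5706, -0.0187, 0.102]
orientation: [180.0, 20.0, -163.8]
force: [-0.1, 0.3, -0.6]
opening: 0.0652
gripper_force: 0.0
```

Call:
play_rows --pt "-0.0015 -0.0005 0.0045 0 0 0" --pt "-0.0033 -0.001 0.0094 0 0 0" --pt "-0.005 -0.0015 0.0141 0 0 0" --pt "-0.0066 -0.002 0.0188 0 0 0" --pt "-0.0083 -0.0024 0.0235 0 0 0" --pt "-0.0083 -0.0024 0.0235 0 0 0" --pt "-0.0083 -0.0024 0.0235 0 0 0" --pt "-0.0083 -0.0024 0.0235 0 0 0" --pt "0 0 0 0 0 0" --pt "0 0 0 0 0 0"

```text
clock: 34.2
tool_pos: [0.531, -0.0303, 0.2162]
orientation: [179.9, 20.2, -163.8]
force: [-0.5, -0.3, -0.9]
opening: 0.0657
gripper_force: 0.0
```

Run:
```python
from rel import *
o=get_obs(); print(o['clock'],o['tool_pos'],o['force'],o['opening'])
im,d,w=pts('wrist'); cv2.imwrite('pics/w8.png',im); sc,_,_=pts('scene'); cv2.imwrite('pics/sc8.png',sc)
p=(w-np.array([.5625,-.0210,.083]))*1e3
e=np.array([.48,.14,.866]);n=np.array([-.831,-.242,.5]);y=np.array([-.28,.96,0])
m=(np.linalg.norm(p,axis=-1)<76)&(np.abs(p@n-6)<4); P=p[m]
c=P.mean(0); nn=np.linalg.svd(P-c,full_matrices=False)[2][2]; nn*=np.sign(nn@n)
print(len(P),'elev',np.degrees(np.arcsin(nn[2])),'yaw',np.degrees(np.arctan2(-nn[1],-nn[0])),'face',np.median(P@n),'along',np.percentile(P@e,[.5,99.5]),'lat',np.percentile(P@y,[.5,99.5]))
print(cv2.minAreaRect(np.c_[P@e,P@y].astype(np.float32)))
a=np.zeros((480,800,3),np.uint8); a[:,:400]=im[:,120:520]; a[:300,400:]=cv2.resize(sc[200:350,230:430],(400,300)); cv2.imwrite('pics/c8.png',a)
```

```text
34.2 [ 0.53103707 -0.03025134  0.21616734] [-0.4783205  -0.2746225  -0.87141845] 0.06570293849572341
13806 elev 30.251716284020954 yaw 16.157614847702206 face 6.392973545501459 along [-64.5998492   64.99107096] lat [-27.36269501  27.98584017]
((-0.06334686279296875, 0.11394882202148438), (59.50971221923828, 131.27557373046875), 89.98838806152344)
```

View pics/c8.png

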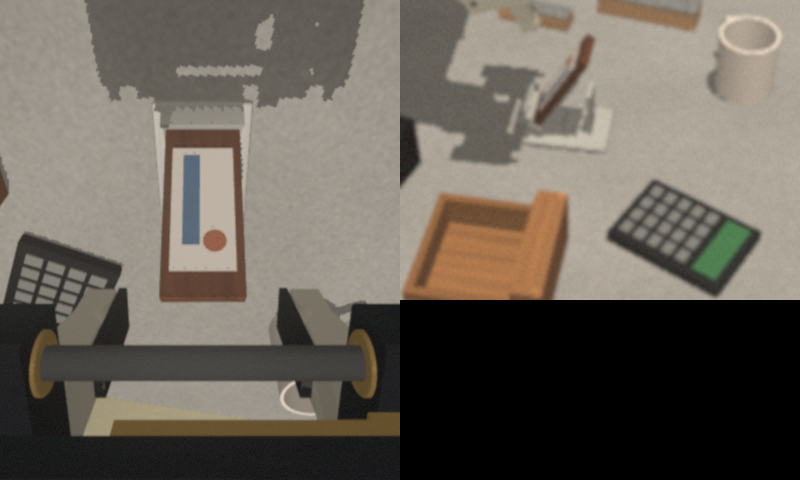

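The crop shows the plaque standing centred on the easel at (203,215), leaning at 60° on the panel with the picture out. It is within about 0.4 mm of the rest pose, and the gripper is clear. The tray, calculator and mug are where they were. Handing in.

```bash
python3 -c "
from plant import *
print(close_job())"
```

```text
the job is handed in; nothing more can be done
None
```

The job is handed in at about 34 s of the 64: the plaque came out of the tray with the tray unmoved, was laid flat on the riser and let go, and now stands centred on the easel with its picture out; the first stand-up hold hit a joint limit just short of the ledge, so I laid it back on the riser and regripped it more steeply.

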